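# Lay out the bench for an amplifier test

### The arm

A 7-joint arm with a two-finger parallel gripper is mounted at the origin on the work surface. World frame = base frame: x ahead of the robot, y to its left, z up, the work surface at z = 0. Lengths are in m, angles in rad, forces in N, time in s.
With the tool pointing down it reaches from about 0.425 to 0.825 m from the base axis. Payload 3.6 kg.
Tool frame: the origin (TCP) lies on the centre line of the jaws, within the pads' length; the fingertips stand 14 mm ahead of it and the grasp point (between the pads) lies 5 mm behind it; z points along the fingers, y is the line along which they close (so a half turn about z gives the same grasp; the last joint's range is limited). The gripper opens to 85 mm and grips with 20 to 120 N. Pads are 22 mm wide; open, the fingers measure 114 mm over their backs; the gripper's body (76 mm by 85 mm) begins 54 mm behind the grasp point. The pads swing forward as they close: fully open they stand 13 mm farther back than shut.
Start: joints at [-1.185, 0.615, -0.013, 1.423, 0.008, 1.103, -0.04], TCP at [0.261, 0.595, 0.245] pointing down, gripper open.
Joint ranges: [-3.12, 3.12], [-0.3, 2.06], [-1.34, 1.32], [0.26, 2.42], [-1.36, 4.5], [0.01, 1.98], [-2.84, 2.84]. Speed limits (rad/s): [2.79, 2.79, 3.14, 3.14, 3.14, 3.14, 3.14].

### API

Orientations are given as a unit quaternion [w, x, y, z].
In Python, from cell import movep, move_straight, movej, gripper_to, wait, solve_ik, get_state, camera, IKError, close_job gives the robot as it stands. The module is installed in compiled form; this text tells all that it offers. Calls block until the motion is done:
- movep(position, orientation): joint-space move of the TCP to a pose.
- move_straight(position, rot=None, feed=0.15): straight line of the TCP; rot=None keeps the orientation; feed is the mean speed in m/s.
- movej(angles): joint-space move.
- gripper_to(opening, newtons=None): opening from 0.0 (shut) to 1.0 (fully open); newtons is the grip in N (None keeps the last); returns when the fingers have stopped.
- wait(seconds).
- solve_ik(position, orientation): joint angles nearest the present ones, or None.
- get_state(): the state.
- camera(name): name is "scene" or "top" or "wrist"; returns a dict with "image" (384x512x3 uint8, red, green, blue), "fx", "fy", "cx", "cy" (pixels), "eye" and "rotation" of the camera in the world. Camera axes: x right, y down, z forward; pixel columns grow to the right and rows downward; lengths in m; the calibration is good to about 2 mm. A picture is of the moment at which its call begins. There is no depth.
A pose or a line that the arm cannot do raises IKError and nothing moves.
- close_job(): hands the job in; it is judged then, once.
The state is a dict: "clock": time; "joints": joint angles; "joint_velocities": joint speeds; "tau": joint torques, N m; "eef_pos": TCP position; "tool_rot": TCP orientation; "ft_force": force on the tool from outside, world axes, zero at the start; "moment": the same for the moment, N m; "width": opening from 0.0 (shut) to 1.0 (fully open); "finger_force": force on a finger pad.
Only numpy, scipy, OpenCV 4.12 (cv2) and the standard library are available. Lean on these libraries where they do the work, as an engineer would, in place of code of your own. Each camera call takes 0.05 s, during which the arm holds its last target. There are 200 camera calls.

### The job

Get the bench ready to test the amplifier: swing the power supply's carry handle up from in front of its panel and over until it is fully home in its rear detent, then set the cover plate on the open amplifier housing and press it down firmly until it is flush all round. Stand whichever of these boxes are on the bench upright on the mat around the housing, each centred on its side of it, squared up with it and 4 cm clear of it (within a centimetre): blue signal source to its right, black shunt box to its left (between it and the supply), finned dummy load behind it, yellow meter in front of it. Left, right, front and behind are as the robot sees them, front being the near side; leave everything else where it is.

Things in the scene. Friction and masses are not known exactly. Their poses are not given: they have to be found in the camera images.
- amplifier: amplifier housing, the reference of the layout: open aluminium box 62 (x) x 118 (y) x 32 mm high, walls 4 mm, green board inside; fixed. Origin: centre of its underside, on the mat; x points away from the robot (behind), y left, z up; turned at most 0.15 rad. Closed, its outline is the cover's, 66 x 122 mm: the 4 cm gaps are measured from that.
- cover: loose aluminium cover plate, 150 g: 66 (x) x 122 (y) x 5 mm, blue label on top; under it a step 50 x 106 x 4 mm that drops inside the housing walls with 2 mm play. Starts right way up on the mat before the housing, on its step. Origin: centre of the step's underside (plate 4 to 9 mm above it). Seated: origin 28 mm above the housing's, plate on the rims, top at 37 mm. Half turn is the same.
- supply: bench power supply, cream case 250 deep x 210 wide x 88 mm high with a dark front panel; fixed, left of the amplifier, turned to face the robot. Origin: on the mat under the hinge axis of the carry handle, 85 mm behind the front face; x points to its rear, y to its left, z up.
- supply_pivot (a point): centre of the handle's hinge axis, 50 mm above the mat; axes as supply, the hinge axis is along y.
- handle (a joint): carry handle of the supply: two dark arms outside the case joined by a round bar. Value in rad: 0 = level, sticking out before the panel; 1.57 = straight up; 2.35 = its end, leaning back above the case. Starts at 0 to 0.3. Stiff (0.22 N m), stays where it is left, but a detent that clicks over at about 2.1 draws it in over the last 0.15 rad and holds it at 2.35; fully home is above 2.27.
- handle_grip (a point): middle of the handle's bar, 130 mm from the hinge axis. The bar runs along the supply's y, 230 mm long, 12 mm thick, with a black rubber sleeve 15 mm thick over its middle 110 mm. At angle q it lies at x = -0.130 cos q, z = 0.050 + 0.130 sin q in the supply's frame.
- source: signal source (goes to the right, -y side): blue box 100 (x) x 60 (y) x 60 mm high, display and white knob on top (knob to 66 mm), 0.45 kg. Origin: centre of its underside, z up. Squared up when its x is parallel to the amplifier's x; either way round. May be absent.
- shunt: current shunt box (goes to the left, +y side): black box 90 (x) x 54 (y) x 60 mm high, one red and one grey terminal on top, 28 mm either side of the centre along x, to 76 mm, 0.4 kg. Origin: centre of its underside, z up. Squared up when its x is parallel to the amplifier's x; either way round. May be absent.
- load: dummy load (goes behind, +x side): dark finned heat sink with a red end, 64 (x) x 100 (y) x 60 mm high, 0.6 kg. Solid to grip on its flat long sides. Origin: centre of its underside, z up. Squared up when its x is parallel to the amplifier's x; either way round. May be absent.
- meter: test meter (goes in front, -x side): yellow box 62 (x) x 120 (y) x 60 mm high, display and black dial on top (dial to 70 mm), 0.4 kg. Origin: centre of its underside, z up. Squared up when its x is parallel to the amplifier's x; either way round. May be absent.
- probe_case: bystander: grey closed case 105 (x) x 60 (y) x 35 mm high, standing among the boxes. Origin: centre of its underside.
- flux_bottle: bystander: small amber bottle, 34 mm across, 65 mm high. Origin: centre of its underside.
- solder_reel: bystander: solder reel with blue flanges, 60 mm across, 38 mm high. Origin: centre of its underside.
- screwdriver: bystander: screwdriver 160 mm long, lying behind.
- spare_board: bystander: green circuit board on a pink foam pad, 90 x 130 x 14 mm. Origin: centre of its underside.
Things that resemble listed ones, but are neither listed nor needed, are in the scene too. Of the things that look like the cover, take the one that is nearest to the robot's base at the start.

How it is judged:
By the outcome, as a careful person would: the job done as asked, in the order asked, and still so for the second after the job is handed in, with the robot touching nothing.
Of source, shunt, load, meter only 3 to 4 are there at a start; the rules pass over those that are not, and their reading is None.
At some moment in a run one of source, shunt, load, meter may be knocked a few centimetres aside while the robot is not near it.
It also fails if it takes over 210 s, if anything falls off the work surface, if the arm or the gripper's body presses on something with over 40 N, if the wrist force passes 120 N, or if a joint passes its speed limit or range.

## Working session

There is one attempt and no reset: what is moved stays moved. The work goes in short steps, each a Python script; the robot and the scene stay as the last script left them, time stands still between calls to the robot, and variables do not carry over. Pictures are saved under pics/ and viewed, at most 14 in all, crops included, and the job is handed in when it is done.

```bash
mkdir -p pics; ls; python3 - <<'E'
from cell import *
import cv2, numpy as np
for n in ["scene","top"]:
    c=camera(n); np.save(f"pics/{n}0.npy",c["image"])
    cv2.imwrite(f"pics/{n}0.png",cv2.resize(c["image"][:,:,::-1],(800,600),interpolation=cv2.INTER_CUBIC))
    print(n,c["fx"],c["fy"],c["cx"],c["cy"],np.round(c["eye"],4).tolist(),np.round(c["rotation"],4).tolist())
s=get_state();print(s)
E
```

```text
pics
scene 383.01342666294966 383.01342666294966 258.6885449565617 185.53689319503576 [0.9474, 0.7095, 0.8152] [-0.1031, 0.2296, 0.8749, -0.4137]
top 409.18851802711185 409.18851802711185 254.57311401204416 192.60769074484628 [0.3626, -0.0306, 1.4356] [0.0339, -0.7012, 0.7111, -0.0394]
{'clock': 0.1, 'joints': array([-1.18450202,  0.61583126, -0.01261555,  1.42471627,  0.00806215,
        1.10340369, -0.04043641]), 'joint_velocities': array([-8.04065091e-04, -1.49889843e-03,  1.10469964e-03, -2.23116662e-03,
       -9.16917137e-04, -2.05937873e-04,  8.84396700e-05]), 'tau': array([ 8.22747370e-04, -4.70383966e+01,  2.59825615e-01, -1.71571112e+01,
        1.00460410e-02,  5.84554669e-03,  3.54626707e-05]), 'eef_pos': array([0.2604822 , 0.59482035, 0.24425567]), 'tool_rot': array([-2.38952309e-04,  2.04929323e-01,  9.78776092e-01, -1.12983429e-03]), 'ft_force': array([-0.31261976,  0.22463254, -0.06466012]), 'moment': array([-0.01646001, -0.02059057, -0.00227299]), 'finger_force': 0.0, 'width': 1.002242633631561}
```

View pics/top0.png

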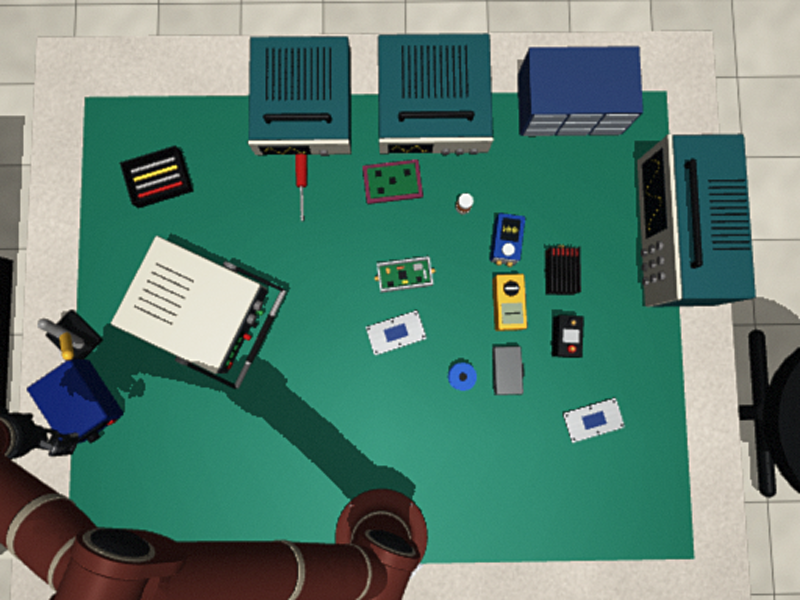

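View pics/scene0.png

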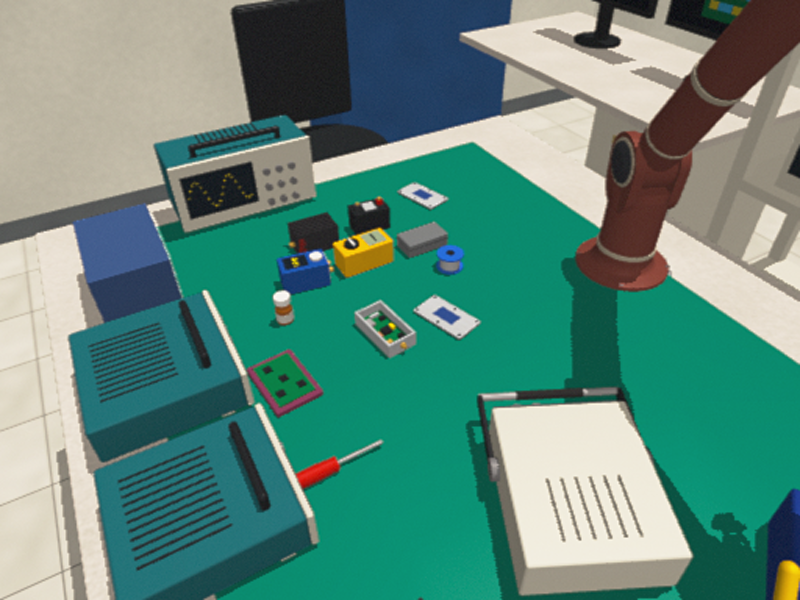

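The top view shows the supply at the left (200,310) with its handle low in front. The amplifier is at (405,273), and there are two cover-like plates at (396,332) and (593,420). The boxes are at the right: source (508,238), load (562,270), meter (510,300), shunt (567,335) and grey case (508,370).

```bash
cat > h.py <<'E'
from cell import *
import cv2, numpy as np
from scipy.spatial.transform import Rotation as R
def cam(n):
    c=camera(n); q=np.array(c["rotation"]); c["R"]=R.from_quat(q[[1,2,3,0]]).as_matrix() if q.shape==(4,) else q
    c["hsv"]=cv2.cvtColor(c["image"],cv2.COLOR_RGB2HSV); return c
def ray(c,uv,z):
    uv=np.atleast_2d(np.asarray(uv,float))
    d=np.c_[(uv[:,0]-c["cx"])/c["fx"],(uv[:,1]-c["cy"])/c["fy"],np.ones(len(uv))]@c["R"].T
    e=np.asarray(c["eye"]); return e+d*((z-e[2])/d[:,2])[:,None]
def proj(c,p):
    q=(np.atleast_2d(p)-c["eye"])@c["R"]; return np.c_[q[:,0]/q[:,2]*c["fx"]+c["cx"],q[:,1]/q[:,2]*c["fy"]+c["cy"]]
def blobs(c,mask,z,amin=60):
    """min-area rectangles of mask blobs, cast on plane z: centre, long-axis yaw, (long,short), area px"""
    out=[]
    for k in cv2.findContours(mask.astype(np.uint8),cv2.RETR_EXTERNAL,cv2.CHAIN_APPROX_NONE)[0]:
        if cv2.contourArea(k)<amin: continue
        w=ray(c,k[:,0,:],z)[:,:2]
        (x,y),(a,b),t=cv2.minAreaRect((w*1000).astype(np.float32))
        t=np.radians(t)
        if a<b: a,b,t=b,a,t+np.pi/2
        out.append((np.round([x/1000,y/1000],4).tolist(),round((t+np.pi/2)%np.pi-np.pi/2,3),(round(a),round(b)),cv2.contourArea(k)))
    return out
def down(yaw):
    """tool down, closing line (tool y) along world yaw"""
    z=np.array([0,0,-1.]); y=np.array([np.cos(yaw),np.sin(yaw),0]); x=np.cross(y,z)
    q=R.from_matrix(np.c_[x,y,z]).as_quat(); return q[[3,0,1,2]]
def save(im,name,scale=1): cv2.imwrite(f"pics/{name}.png",cv2.resize(im[:,:,::-1],None,fx=scale,fy=scale,interpolation=cv2.INTER_CUBIC))
E
python3 - <<'E'
from h import *
c=cam("top"); h=c["hsv"].astype(int); H,S,V=h[...,0],h[...,1],h[...,2]
np.save("pics/hsv.npy",h)
notmat=~((H>70)&(H<90)&(S>120))
roi=np.zeros(H.shape,bool); roi[130:320,225:420]=1
m=(S<60)&(V>150)&roi
for z in (0.009,0.032): print("white",z,blobs(c,m,z))
yel=(H>18)&(H<35)&(S>120)&(V>120)&roi; print("meter",blobs(c,yel,.06))
blu=(H>100)&(H<130)&(S>120)&(V>60)&roi; print("blue",blobs(c,blu,.06))
dark=(V<60)&roi; print("dark",blobs(c,dark,.06))
gr=(S<60)&(V<150)&(V>70)&roi; print("grey",blobs(c,gr,.035))
print(ray(c,[[160/1.5625*1,236/1.5625],[263/1.5625,285/1.5625],[220/1.5625,374/1.5625],[112/1.5625,324/1.5625]],.088).round(4))
a=c["image"][125:300,225:405]; save(a,"crop1",4.2)
b=c["image"][140:260,60:200]; save(b,"crop2",5)
E
```

```text
white 0.009 [([0.2421, -0.4704], np.float64(-1.302), (121, 65), 607.0), ([0.4412, -0.0359], np.float64(-1.267), (121, 65), 589.0), ([0.4816, -0.2977], np.float64(1.557), (45, 42), 141.5)]
white 0.032 [([0.244, -0.4634], np.float64(-1.302), (119, 64), 607.0), ([0.4399, -0.0358], np.float64(-1.267), (119, 64), 589.0), ([0.4797, -0.2934], np.float64(1.557), (45, 42), 141.5)]
meter [([0.5015, -0.2869], np.float64(0.02), (121, 61), 580.5)]
blue [([0.2459, -0.4551], np.float64(-1.272), (43, 25), 82.5), ([0.3431, -0.1768], np.float64(1.548), (57, 57), 240.5), ([0.4386, -0.0361], np.float64(-1.263), (44, 24), 81.0), ([0.6457, -0.287], np.float64(-0.152), (99, 59), 453.5)]
dark [([0.1014, -0.0003], np.float64(1.555), (121, 22), 172.0), ([0.4269, -0.4064], np.float64(-0.039), (92, 68), 494.5), ([0.5693, -0.4021], np.float64(-0.038), (107, 75), 588.0), ([0.6604, -0.2899], np.float64(-0.156), (47, 38), 82.5), ([0.6766, -0.5976], np.float64(-0.054), (78, 24), 138.0)]
grey [([0.3537, -0.281], np.float64(0.016), (102, 59), 469.0), ([0.5221, -0.6008], np.float64(-0.056), (60, 21), 84.0)]
[[0.6493 0.4638 0.088 ]
 [0.5408 0.2434 0.088 ]
 [0.3544 0.3317 0.088 ]
 [0.4623 0.5601 0.088 ]]
```

View pics/crop1.png

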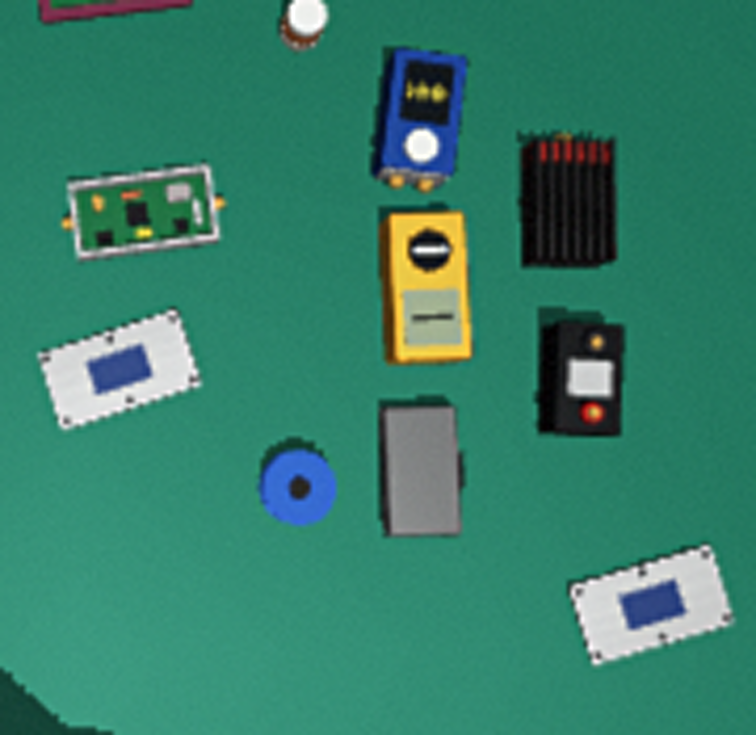

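View pics/crop2.png

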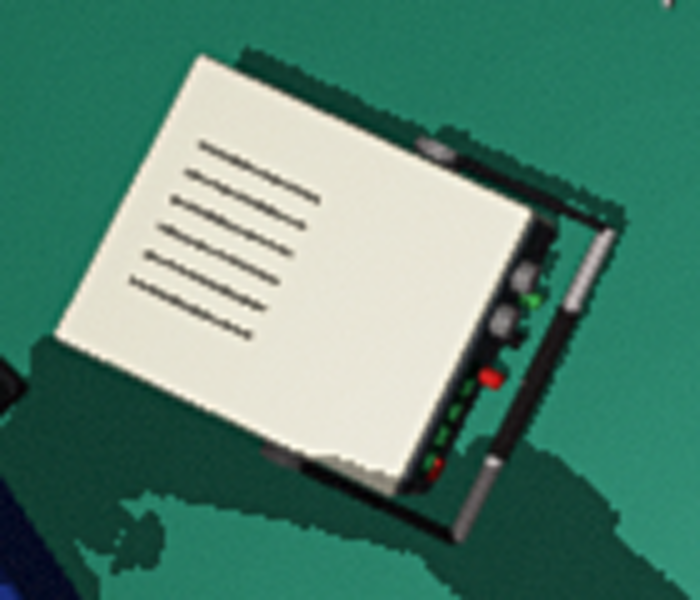

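All four boxes are there. The plate at (0.441,-0.036) is nearest the base (0.44 m against 0.53 m), so it is the cover. Next I measure the amplifier and the supply more closely.

```bash
python3 - <<'E'
from h import *
c=cam("top"); s=cam("scene"); h=c["hsv"].astype(int); H,S,V=h[...,0],h[...,1],h[...,2]
roi=np.zeros(H.shape,bool); roi[155:195,232:288]=1
m=((S<70)&(V>105)&roi).astype(np.uint8)
print("amp",blobs(c,m,.032,20))
roi=np.zeros(H.shape,bool); roi[140:250,60:190]=1
m=((S<60)&(V>170)&roi).astype(np.uint8); m=cv2.morphologyEx(m,cv2.MORPH_CLOSE,np.ones((7,7)));m=cv2.morphologyEx(m,cv2.MORPH_OPEN,np.ones((5,5)))
print("case",blobs(c,m,.088,500))
def tri(u,v):
    A=[];b=[]
    for cc,p in((c,u),(s,v)):
        e=np.array(cc["eye"]); d=ray(cc,p,0)[0]-e; d/=np.linalg.norm(d); P=np.eye(3)-np.outer(d,d); A.append(P);b.append(P@e)
    return np.linalg.solve(sum(A),sum(b))
# bar dark/grey junctions (sleeve ends)
a=s["image"][235:275,300:405]; save(a,"bar_s",7.5)
a=c["image"][175:255,140:190]; save(a,"bar_t",7)
E
```

```text
amp [([0.5697, -0.0579], np.float64(-1.45), (119, 66), 587.0)]
case [([0.5038, 0.4078], np.float64(1.119), (247, 207), 4494.0)]
```

View pics/bar_s.png

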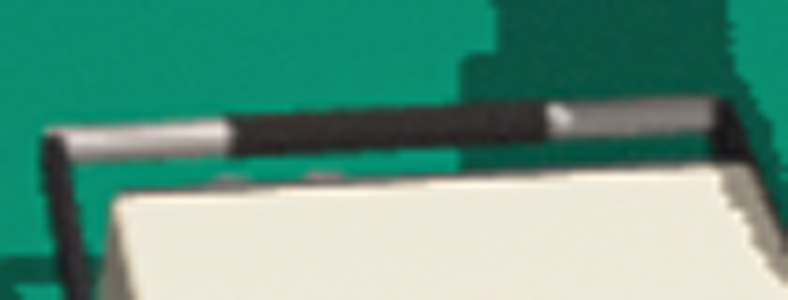

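```bash
python3 - <<'E'
from h import *
c=cam("top"); s=cam("scene")
def tri(u,v):
    A=[];b=[]
    for cc,p in((c,u),(s,v)):
        e=np.array(cc["eye"]); d=ray(cc,p,0)[0]-e; d/=np.linalg.norm(d); P=np.eye(3)-np.outer(d,d); A.append(P);b.append(P@e)
    return np.linalg.solve(sum(A),sum(b))
a=tri((174.4,202.4),(330.9,253.1));b=tri((159.4,231.6),(373.3,251.1))
g=(a+b)/2; print(a,b,np.linalg.norm(a-b),g)
yaw=1.119; x=np.array([np.cos(yaw),np.sin(yaw)]); ctr=np.array([.5038,.4078])
for front in (.1235,.1265): 
  o=ctr-x*(front-.085); d=(g[:2]-o); print("origin",o,"bar in frame",d@x,d@[-x[1],x[0]],g[2]-.05,"r",np.hypot(d@x,g[2]-.05),"q",np.arctan2(g[2]-.05,-d@x))
print("bar yaw", np.arctan2(*(b-a)[[1,0]]))
# wrist camera above amp and cover
for i,(p,yaw) in enumerate([([.50,-.05,.40],np.pi/2+.121)]):
    movep(p,down(yaw)); w=cam("wrist"); np.save(f"pics/w{i}.npy",w,allow_pickle=True); save(w["image"],f"w{i}",1.5); print(get_state()["eef_pos"],w["eye"],get_state()["clock"])
E
```

```text
[0.47639337 0.22973575 0.05351977] [0.37872381 0.27916327 0.05510452] 0.10947572990746002 [0.42755859 0.25444951 0.05431214]
origin [0.48699158 0.37316292] bar in frame -0.1327496114190323 0.00164156206398119 0.004312142873328539 r 0.13281962922724966 q 0.032471862740559784
origin [0.48568183 0.37046393] bar in frame -0.12974961141903224 0.0016415620639811846 0.004312142873328539 r 0.12982124725771918 q 0.03322211341830102
bar yaw 2.673101789302854
[ 0.50019098 -0.04899881  0.3997171 ] [ 0.42530716 -0.05946884  0.52897353] 2.9
```

View pics/w0.png

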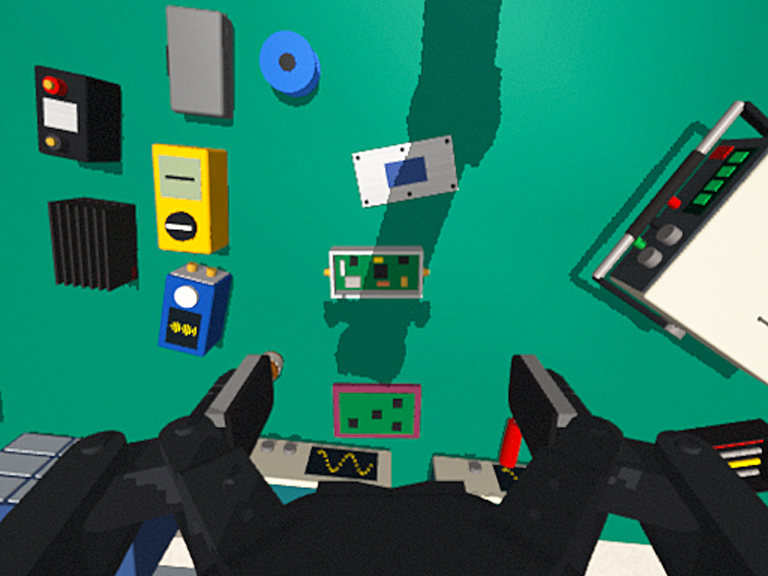

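The wrist view shows the cover at (405,172), the amplifier at (377,272) with clear gold connectors, and the handle bar nearly level before the panel with knobs behind it. Handle first: q≈0.03, bar at z≈0.054.

```bash
cat > handle.py <<'E'
from h import *
yaw=1.112; x=np.array([np.cos(yaw),np.sin(yaw)]); g=np.array([.4276,.2545]); 
q0=.033; piv=g+x*.130*np.cos(q0)
def tcp(q): 
    return np.r_[piv-x*.130*np.cos(q), .050+.130*np.sin(q)-.004]
rot=min((down(yaw),down(yaw+np.pi)),key=lambda r:(lambda j:9 if j is None else abs(j[6]))(solve_ik(tcp(.8),r)))
def arc(qs,feed=.08):
    for q in qs:
        move_straight(tcp(q),rot,feed=feed); f=get_state()["ft_force"]
        print(round(q,2),np.round([f[:2]@x,f[:2]@[-x[1],x[0]],f[2]],1))
        if np.linalg.norm(f)>60: print("STOP");break
E
python3 - <<'E'
from handle import *
print([solve_ik(tcp(q),rot) is not None for q in (0,.8,1.6,2.4)])
gripper_to(.29,30)
p=tcp(q0); movep([p[0],p[1],.2],rot); move_straight(p+[0,0,.05],rot)
w=cam("wrist"); save(w["image"],"w1",1.5)
move_straight(p,rot,feed=.05); print("f",get_state()["ft_force"],get_state()["width"])
gripper_to(0,30); s=get_state(); print("f",s["ft_force"],s["width"],s["finger_force"])
arc(np.arange(.1,.45,.1))
E
```

```text
[True, True, True, True]
f [ 0.52674542 -0.15874459 -0.24607738] 0.2901348592516554
f [ 0.95059481  2.56527441 -0.09897092] 0.16163729936878773 29.350192844867706
0.1 [ 3.8  0.3 -1.3]
0.2 [ 5.9 -0.8 -2.3]
0.3 [ 6.2 -0.2 -3.7]
0.4 [ 5.9 -0.2 -4.2]
```

```bash
python3 - <<'E'
from handle import *
arc(np.r_[np.arange(.5,2.35,.15),2.3,2.36])
wait(.3)
gripper_to(.29); p=tcp(2.36); move_straight(p+[0,0,.09],rot)
c=cam("top"); save(c["image"][130:260,60:200],"hd",4); s=cam("scene"); save(s["image"][200:384,290:460],"hs",3.2); print(get_state()["clock"])
E
```

```text
0.5 [ 5.4 -0.7 -3.2]
0.65 [ 6.4 -1.5 -4.3]
0.8 [ 2.3 -0.1 -4.4]
0.95 [-4.2  1.   2.6]
1.1 [-6.9  2.2  9.7]
1.25 [-4.2  1.8  7.8]
1.4 [-2.3  2.   4.8]
1.55 [-0.9  2.4  5.1]
1.7 [1.4 1.2 1.4]
1.85 [-0.7  2.8 -2.2]
2.0 [-1.   3.5 -0.6]
2.15 [ 1.1  3.9 -1.9]
2.3 [ 2.2  5.3 -3. ]
2.3 [ 1.4  5.  -3.8]
2.36 [ 1.1  5.7 -2. ]
15.2667
```

View pics/hs.png

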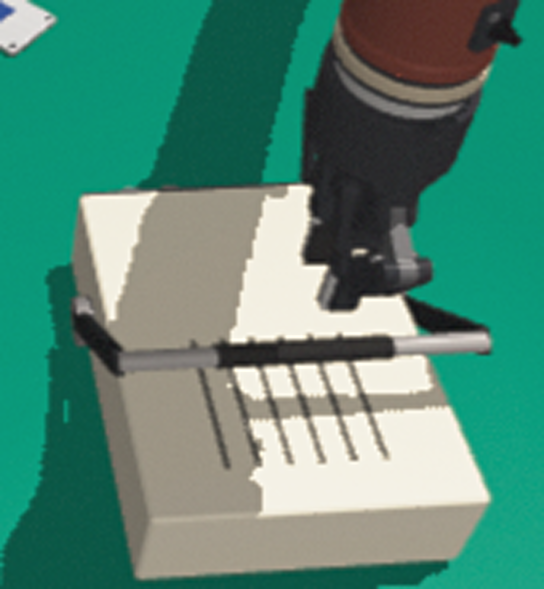

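The handle now leans back over the case, with the sleeve centre at about (305,349) in the crop. I check its angle numerically and measure the cover and amplifier from the wrist camera.

```bash
python3 - <<'E'
from handle import *
s=cam("scene")
for q in (2.15,2.25,2.3,2.35,2.4):
    print(q,proj(s,np.r_[piv-x*.13*np.cos(q),.05+.13*np.sin(q)]).round(1), "seen 385.3 309.1")
gripper_to(.9)
for k,(p,yw) in enumerate([([.49,-.05,.30],np.pi/2+.121),([.49,-.05,.30],-np.pi/2+.121)]):
    try: movep(p,down(yw))
    except IKError as e: print(e); continue
    w=cam("wrist"); save(w["image"],f"w2{k}",1.5)
    h=w["hsv"].astype(int); m=(h[...,1]<75)&(h[...,2]>95)
    for z in (.009,.032): print(k,z,[b for b in blobs(w,m,z,300) if 90<b[2][0]<140])
c=cam("top"); h=c["hsv"].astype(int); m=(h[...,1]<75)&(h[...,2]>105)
m[:,:230]=0; 
for z in (.009,.032): print("top",z,[b for b in blobs(c,m,z,200) if 90<b[2][0]<140])
print(get_state()["clock"])
E
```

```text
2.15 [[383.4 295.1]] seen 385.3 309.1
2.25 [[384.3 301.9]] seen 385.3 309.1
2.3 [[384.6 305.3]] seen 385.3 309.1
2.35 [[384.9 308.7]] seen 385.3 309.1
2.4 [[385.1 312. ]] seen 385.3 309.1
0 0.009 [([0.9213, -0.2709], np.float64(0.002), (91, 61), 589.5), ([0.6471, 0.1386], np.float64(0.584), (104, 26), 398.0), ([0.6887, -0.1936], np.float64(-0.344), (105, 25), 421.5), ([0.5742, -0.0611], np.float64(-1.447), (126, 74), 3093.0), ([0.4407, -0.039], np.float64(-1.267), (123, 67), 3537.5), ([0.3567, -0.2976], np.float64(0.026), (97, 63), 3330.5)]
0 0.032 [([0.6344, 0.1277], np.float64(0.584), (98, 24), 398.0), ([0.6737, -0.1862], np.float64(-0.344), (99, 24), 421.5), ([0.5655, -0.061], np.float64(-1.447), (120, 70), 3093.0), ([0.4393, -0.0402], np.float64(-1.267), (116, 63), 3537.5), ([0.36, -0.2846], np.float64(0.026), (92, 60), 3330.5)]
1 0.009 [([0.921, -0.271], np.float64(0.001), (92, 59), 570.5), ([0.6467, 0.1376], np.float64(0.583), (104, 26), 397.0), ([0.6881, -0.1945], np.float64(-0.345), (105, 25), 422.5), ([0.5754, -0.0606], np.float64(-1.448), (126, 74), 3109.0), ([0.4406, -0.039], np.float64(-1.268), (123, 67), 3536.0), ([0.3564, -0.2976], np.float64(0.028), (98, 63), 3352.5)]
1 0.032 [([0.6341, 0.1268], np.float64(0.583), (98, 24), 397.0), ([0.6732, -0.1871], np.float64(-0.345), (99, 24), 422.5), ([0.5666, -0.0605], np.float64(-1.448), (119, 70), 3109.0), ([0.4393, -0.0402], np.float64(-1.268), (116, 63), 3536.0), ([0.3596, -0.2846], np.float64(0.028), (93, 60), 3352.5)]
top 0.009 [([0.242, -0.4704], np.float64(-1.305), (122, 67), 645.5), ([0.3535, -0.2859], np.float64(0.022), (103, 57), 449.5), ([0.3826, -0.8927], np.float64(-0.014), (125, 95), 470.5)]
top 0.032 [([0.2439, -0.4633], np.float64(-1.305), (120, 66), 645.5), ([0.3536, -0.2818], np.float64(0.022), (101, 57), 449.5), ([0.3823, -0.8788], np.float64(-0.014), (123, 94), 470.5)]
18.1167
```

View pics/w20.png

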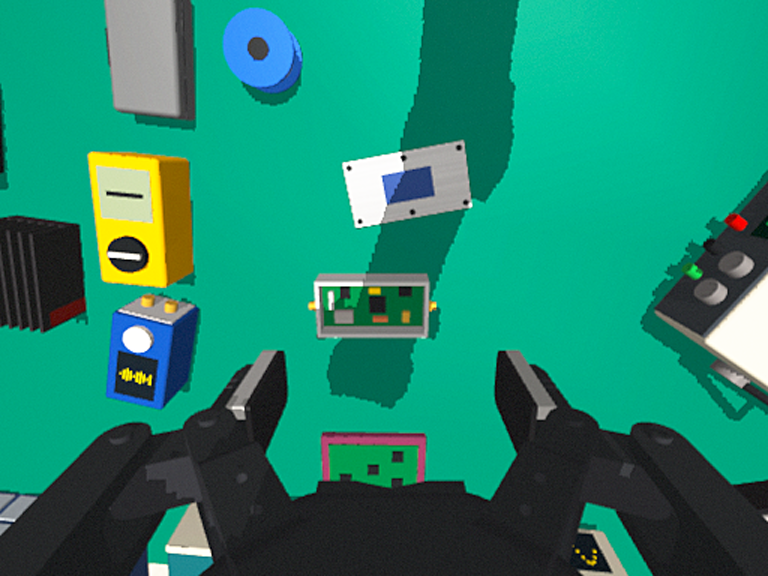

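Handle angle comes out at about 2.35, so it is home. The near wall of the housing biases the amplifier fix, so I look from straight above it and above the cover, then pick up the cover.

```bash
cat >> h.py <<'E'
def wsee(xy,z,tz=.25,big=300,lo=100,hi=135):
    """wrist camera straight above xy; white/grey rectangle nearest to xy on plane z"""
    movep([xy[0]+.075,xy[1]+.0105,tz],down(np.pi/2+.121)); w=cam("wrist"); h=w["hsv"].astype(int)
    m=((h[...,1]<75)&(h[...,2]>95)).astype(np.uint8)
    return w,min((b for b in blobs(w,m,z,big) if lo<b[2][0]<hi),key=lambda b:np.hypot(b[0][0]-xy[0],b[0][1]-xy[1]))
E
python3 - <<'E'
from h import *
gripper_to(.92,40)
w,b=wsee((.570,-.060),.032); print("amp",b); print(w["eye"],get_state()["eef_pos"])
w,b=wsee((.441,-.038),.009); print("cov",b); print(w["eye"],get_state()["eef_pos"])
E
```

```text
amp ([0.5701, -0.0602], np.float64(-1.449), (119, 62), 5084.0)
[ 0.56937782 -0.06014081  0.37930316] [ 0.6440327  -0.05004273  0.25090207]
cov ([0.441, -0.039], np.float64(-1.268), (123, 67), 4823.0)
[ 0.44004726 -0.03795685  0.38084336] [ 0.51643865 -0.02768932  0.25156895]
```

```bash
cat >> h.py <<'E'
def best(p,yaw):
    """tool-down orientation for closing line yaw (or half turn) with the smaller last joint"""
    c=[(abs(j[6]),r) for r in (down(yaw),down(yaw+np.pi)) if (j:=solve_ik(p,r)) is not None]
    return min(c,key=lambda t:t[0])[1]
E
python3 - <<'E'
from h import *
p=np.array([.4412,-.0385,.10]); r=best(p,.303); 
movep(p,r); p[2]=.024; move_straight(p,r,feed=.06); f0=get_state()["ft_force"][2]
while p[2]>-.004:
    p[2]-=.001; move_straight(p,r,feed=.03); f=get_state()["ft_force"][2]-f0
    if f>4: break
print("contact z",p[2],f,get_state()["eef_pos"])
p[2]+=.0035; move_straight(p,r,feed=.03)
gripper_to(0.0,40); s=get_state(); print(s["width"]*85,s["finger_force"],s["ft_force"],s["eef_pos"])
E
```

```text
contact z 0.002999999999999986 6.339995286565573 [ 0.44126408 -0.03852034  0.00353852]
64.45656305941509 50.513358015135736 [-0.21438793  0.28903808 16.14390966] [ 0.44191896 -0.03842533  0.00788812]
```

```bash
python3 - <<'E'
from h import *
s=get_state(); p=s["eef_pos"].copy(); r=best(p,.303)
move_straight(p+[0,0,.09],r,feed=.1); wait(.2); s=get_state(); print("held",s["width"]*85,s["ft_force"]); f0=s["ft_force"][2]
x=np.array([np.cos(.122),np.sin(.122)]); y=np.array([-x[1],x[0]]); 
d=np.array([.0002,.0005])@[-np.sin(.303),np.cos(.303)]
t=np.array([.5701,-.0602])+.001*x+d*y
T=np.r_[t,.11]; r=best(T,.122); move_straight(T,r,feed=.1)
T[2]=.046; move_straight(T,r,feed=.06)
z=.046
while z>.0345:
    z-=.001; T[2]=z; move_straight(T,r,feed=.03); f=get_state()["ft_force"][2]-f0
    print(round(z,4),round(f,1),end="; ")
    if f>8: break
s=get_state(); print(s["eef_pos"],s["ft_force"])
E
```

```text
held 64.34872926133016 [-0.96625107 -0.1849277  -1.19428209]
0.045 -0.4; 0.044 -0.1; 0.043 0.4; 0.042 0.6; 0.041 -0.1; 0.04 -0.8; 0.039 -0.2; 0.038 0.1; 0.037 -0.4; 0.036 -0.4; 0.035 5.2; 0.034 12.8; [ 0.57107215 -0.05966322  0.03576697] [-5.00082702  1.92280351 11.60545821]
```

Contact came exactly at the seated height. I release and press with closed fingers.

```bash
python3 - <<'E'
from h import *
x=np.array([np.cos(.122),np.sin(.122)]); y=np.array([-x[1],x[0]]); 
s=get_state(); T=s["eef_pos"].copy(); r=best(T,.122)
gripper_to(.93); move_straight(T+[0,0,.08],r,feed=.08); gripper_to(0); f0=get_state()["ft_force"][2]
c=T[:2]
for off in (0,.035,-.035,0):
    P=np.r_[c+off*y,.06]; move_straight(P,r,feed=.1)
    while P[2]>.035:
        P[2]-=.001; move_straight(P,r,feed=.03); f=get_state()["ft_force"][2]-f0
        if f>24: break
    wait(.3); s=get_state(); print(off,P[2],s["eef_pos"][2],f); P[2]=.06; move_straight(P,r,feed=.1)
w,b=wsee((.570,-.060),.037); print(b); save(w["image"],"cov",1.5); print(get_state()["clock"])
E
```

```text
0 0.046999999999999986 0.05102290105647264 25.97237070947627
0.035 0.046999999999999986 0.05099205091783758 26.92608039232768
-0.035 0.046999999999999986 0.051022808615896094 25.82288643404574
0 0.046999999999999986 0.051023339525725006 26.229308623178596
([0.5708, -0.0601], np.float64(-1.45), (123, 66), 5654.0)
55.9333
```

View pics/cov.png

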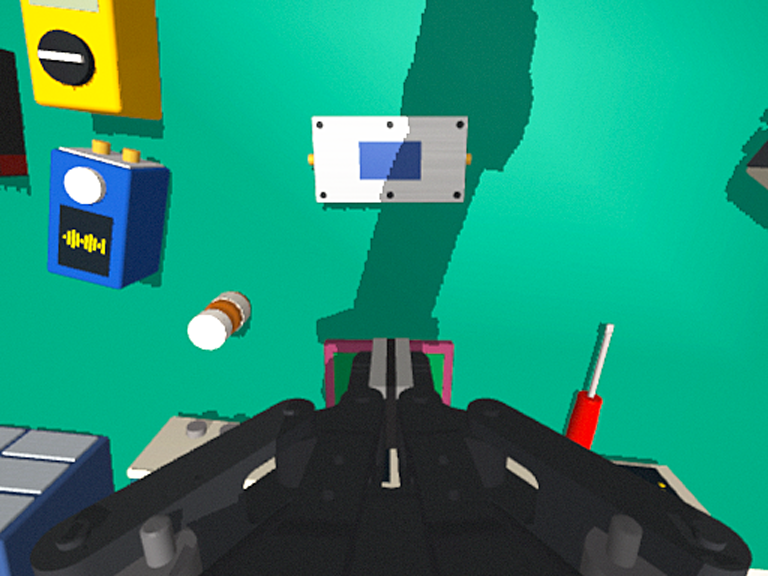

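Plate top is at 37 mm at the centre and both ends, and square on the housing in the image at (390,160), so it is flush. Now the boxes.

```bash
cat > box.py <<'E'
from h import *
A=np.array([.5708,-.0601]); YA=.122; ax=np.array([np.cos(YA),np.sin(YA)]); ay=np.array([-ax[1],ax[0]])
TG={"meter":(A-.104*ax,np.pi/2),"source":(A-.131*ay,0),"shunt":(A+.128*ay,0),"load":(A+.105*ax,np.pi/2)}
DIM={"meter":(120,62),"source":(100,60),"shunt":(90,54),"load":(100,64)}
def mask(n,h):
    H,S,V=[h[...,i].astype(int) for i in range(3)]
    if n=="meter": m=(H>15)&(H<35)&(S>120)&(V>90)
    elif n=="source": m=(H>100)&(H<130)&(S>120)&(V>50)
    else:
        m=(V<70)
        if n=="load": m|=((H<8)|(H>172))&(S>120)&(V>50)
    m=m.astype(np.uint8); return cv2.morphologyEx(m,cv2.MORPH_OPEN,np.ones((3,3)))
def look(n,xy,tries=3,tag=None):
    for k in range(tries):
        movep([xy[0]+.075,xy[1]+.0105,.27],down(np.pi/2+.121)); w=cam("wrist")
        if tag: save(w["image"],tag+str(k),1.5)
        m=mask(n,w["hsv"]); m[235:]=0
        bs=blobs(w,m,.06,600); b=min(bs,key=lambda b:np.hypot(b[0][0]-xy[0],b[0][1]-xy[1])+abs(b[2][0]-DIM[n][0])*.001)
        print(n,b); d=np.hypot(b[0][0]-xy[0],b[0][1]-xy[1]); xy=b[0]
        if d<.012: break
    return np.array(b[0]),b[1],b[2]
def pick(xy,yawlong,z=.033):
    gripper_to(1.0,45); p=np.r_[xy,.14]; r=best(p,yawlong+np.pi/2); movep(p,r)
    p[2]=z; move_straight(p,r,feed=.12); print("f",get_state()["ft_force"].round(1))
    gripper_to(0,45); s=get_state(); print("w",s["width"]*85,s["finger_force"])
    p[2]=.18; move_straight(p,r,feed=.15); s=get_state(); print("held",s["width"]*85,s["ft_force"].round(1)); return s["width"]*85
def place(xy,yawlong,z=.033):
    p=np.r_[xy,.18]; r=best(p,yawlong+np.pi/2); movep(p,r); f0=get_state()["ft_force"][2]
    p[2]=z+.008; move_straight(p,r,feed=.12)
    while p[2]>z-.008:
        p[2]-=.0015; move_straight(p,r,feed=.04)
        if get_state()["ft_force"][2]-f0>4: break
    print("set z",p[2]); gripper_to(1.0); p[2]=.18; move_straight(p,r,feed=.15); print("t",get_state()["clock"])
def do(n,xy):
    c,y,d=look(n,xy,tag=n)
    if abs(d[0]-DIM[n][0])>10 or abs(d[1]-DIM[n][1])>8: print("dims off",d); return
    if pick(c,y)<40: print("no grip"); return
    t,dy=TG[n]; place(t,YA+dy)
E
python3 - <<'E'
from box import *
do("meter",(.501,-.287))
E
```

```text
meter ([0.5027, -0.2899], np.float64(0.022), (119, 61), 5197.5)
f [-0.7  0.1  1.1]
w 61.15646659979218 51.42092943191528
held 61.13340624289434 [ 0.3  0.2 -2.7]
set z 0.033499999999999995
t 67.375
```

```bash
python3 - <<'E'
from box import *
do("source",(.645,-.289))
E
python3 - <<'E'
from box import *
do("shunt",(.43,-.404))
E
```

```text
source ([0.6461, -0.2901], np.float64(-0.15), (99, 59), 4116.5)
f [ 0.3 -0.7  0.3]
w 59.48842857720077 51.05788171291351
held 59.11206271052178 [-0.2  0.7 -3.6]
set z 0.033499999999999995
t 78.4583
shunt ([0.4336, -0.4666], np.float64(-0.103), (89, 59), 2039.0)
shunt ([0.4491, -0.4713], np.float64(-0.102), (58, 52), 1209.0)
shunt ([0.4561, -0.4725], np.float64(1.477), (53, 43), 1133.0)
dims off (53, 43)
```

View pics/shunt1.png

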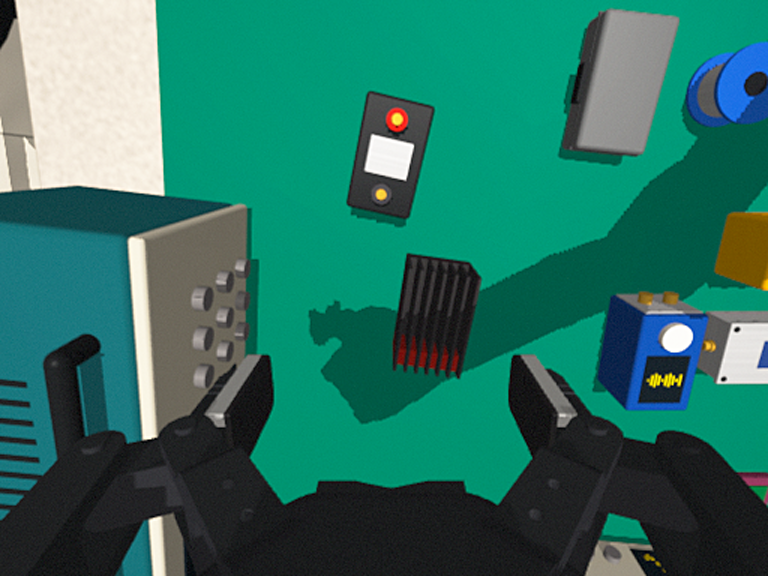

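The shunt has been knocked aside and now shows at (391,155), with its charcoal top close to my darkness threshold. I widen the threshold and go on.

```bash
sed -i 's/m=(V<70)$/m=(V<100)\&((S<100)|(V<35))/; s/np.ones((3,3)))$/np.ones((5,5)))/' box.py; python3 - <<'E'
from box import *
do("shunt",(.434,-.468))
E
```

```text
shunt ([0.4331, -0.4697], np.float64(-0.099), (88, 52), 3181.5)
f [-0.4  0.1  0.4]
w 53.328409095251246 49.72907602787018
held 53.00748923910409 [ 0.2  0.2 -4.5]
set z 0.031999999999999994
t 93.3917
```

```bash
python3 - <<'E'
from box import *
do("load",(.57,-.404))
E
```

```text
load ([0.7073, -0.6277], np.float64(0.002), (137, 81), 5185.0)Traceback (most recent call last):
  File "<stdin>", line 2, in <module>
  File "box.py", line 35, in do
    c,y,d=look(n,xy,tag=n)
          ~~~~^^^^^^^^^^^^
  File "box.py", line 15, in look
    movep([xy[0]+.075,xy[1]+.0105,.27],down(np.pi/2+.121)); w=cam("wrist")
    ~~~~~^^^^^^^^^^^^^^^^^^^^^^^^^^^^^^^^^^^^^^^^^^^^^^^^^
cell.IKError: the arm cannot take that pose within its joint ranges
```

```bash
python3 - <<'E'
from box import *
c=cv2.cvtColor(cv2.resize(cv2.imread("pics/load0.png"),(512,384),interpolation=cv2.INTER_AREA),cv2.COLOR_BGR2HSV)
np.set_printoptions(linewidth=200)
print(c[160,225:300:3].tolist())
save(cv2.imread("pics/load0.png")[:,:,::-1],"l0",1)
E
```

```text
[[83, 255, 197], [83, 255, 196], [83, 255, 199], [84, 255, 199], [83, 255, 199], [83, 255, 201], [83, 255, 200], [83, 255, 203], [83, 255, 204], [83, 255, 202], [83, 255, 204], [84, 255, 206], [84, 255, 207], [84, 255, 204], [84, 255, 210], [84, 255, 209], [84, 255, 212], [83, 255, 212], [84, 255, 213], [84, 255, 214], [83, 255, 214], [84, 255, 211], [84, 255, 214], [84, 255, 218], [84, 255, 218]]
```

View pics/l0.png

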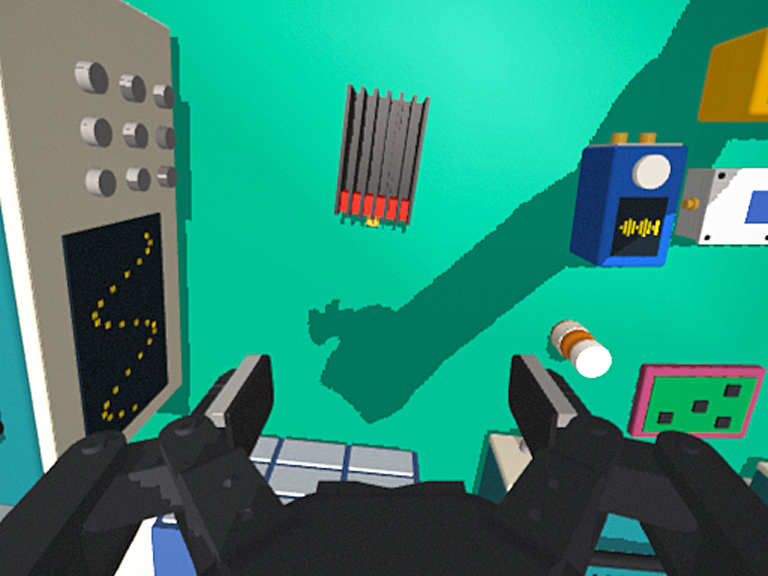

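The load stands alone at (383,158), so a plain "not mat" mask suffices.

```bash
python3 - <<'E'
s=open("box.py").read()
s=s.replace('''        if n=="load": m|=''','''        if n=="load":
            m=(~((H>65)&(H<100)&(S>140))).astype(np.uint8); m=cv2.morphologyEx(m,cv2.MORPH_CLOSE,np.ones((9,9)))
            return cv2.morphologyEx(m,cv2.MORPH_OPEN,np.ones((15,15)))
        if 0: m|=''')
open("box.py","w").write(s)
E
python3 - <<'E'
from box import *
do("load",(.57,-.404))
E
```

```text
load ([0.5736, -0.4112], np.float64(-0.023), (103, 64), 4504.5)
f [-0.  -0.5  0.2]
w 63.07568342111907 53.524203300476074
held 63.170487279609745 [-0.5  0.1 -7. ]
set z 0.033499999999999995
t 106.8083
```

Now I verify all the placements.

```bash
python3 - <<'E'
from box import *
w,b=wsee((.571,-.060),.037,.27); print("cov",b); save(w["image"],"fin",1.5)
for n in TG:
    c,y,d=look(n,TG[n][0],1); e=c-TG[n][0]; print("  err mm",round(e@ax*1e3,1),round(e@ay*1e3,1),"yaw err",round((y-YA-TG[n][1]+np.pi/2)%np.pi-np.pi/2,3))
movep([.30,-.40,.35],best([.30,-.40,.35],0))
c=cam("top"); save(c["image"],"final",1.5); print(get_state()["clock"])
E
```

```text
cov ([0.571, -0.0601], np.float64(-1.45), (123, 66), 5124.0)
meter ([0.4678, -0.0747], np.float64(-1.448), (119, 61), 5106.0)
  err mm -0.0 -2.0 yaw err 0.001
source ([0.5862, -0.1915], np.float64(0.124), (97, 59), 3555.0)
  err mm -0.7 -1.3 yaw err 0.002
shunt ([0.5548, 0.0651], np.float64(0.122), (87, 52), 3185.5)
  err mm -0.6 -1.8 yaw err 0.0
load ([0.6757, -0.0501], np.float64(-1.451), (100, 64), 4565.5)
  err mm 0.3 -2.8 yaw err -0.002
113.325
```

View pics/final.png

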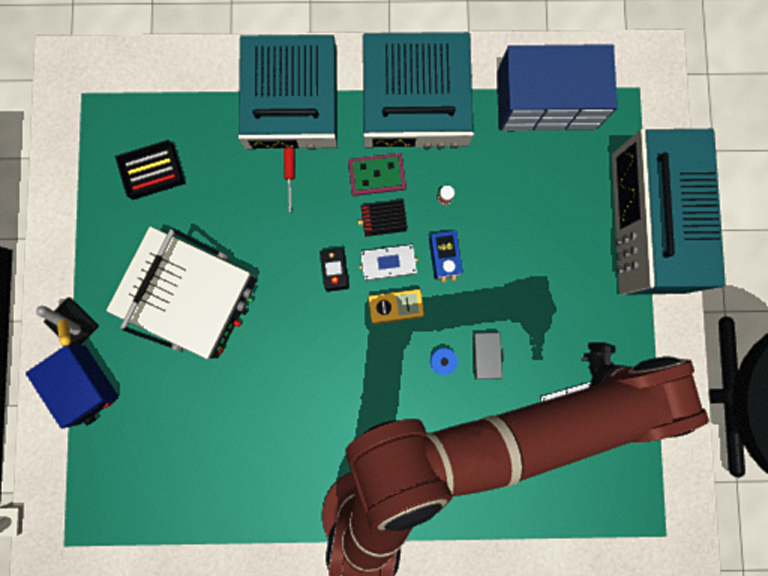

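View pics/fin.png

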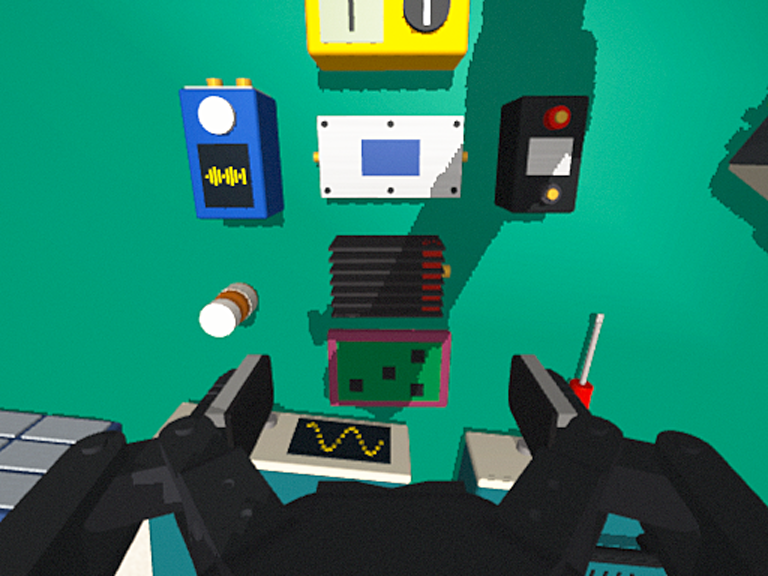

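All four boxes stand around the covered housing, within 3 mm of target and square to it. The handle is back over the case, and the arm is clear at 0.35 m height.

```bash
python3 -c "
from cell import *
print(close_job())"
```

```text
the job is handed in; nothing more can be done
None
```

Job handed in at about 113 s of the 210 s allowed: handle home at about 2.35 rad, cover seated flush at 37 mm, and all four boxes (source, shunt, load, meter) within 3 mm of position and square to the housing by my camera readings; the shunt box had been knocked aside before I reached it and was placed from its new spot.

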